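Slide the vial carrier round the bent rail to the reading stop

ROBOT

A 6-joint arm with a two-finger parallel gripper is mounted at the origin on the work surface. World frame = base frame: x ahead of the robot, y to its left, z up, the work surface at z = 0. Lengths are in mm, angles in degrees, forces in N, time in s.
With the tool pointing down it reaches from about 325 to 900 mm from the base axis. Payload 6.1 kg.
Tool frame: the origin (TCP) lies on the centre line of the jaws, within the pads' length; the fingertips stand 25 mm ahead of it and the grasp point (between the pads) lies 6 mm ahead of it; z points along the fingers, y is the line along which they close (so a half turn about z gives the same grasp; the last joint's range is limited). The gripper opens to 85 mm and grips with 20 to 120 N. Pads are 22 mm wide; open, the fingers measure 114 mm over their backs; the gripper's body (76 mm by 85 mm) begins 54 mm behind the grasp point. The pads swing forward as they close: fully open they stand 13 mm farther back than shut.
Start: joints at [-78.73, 12.628, 87.462, -0, 79.91, -7.225], TCP at [198.257, -592.714, 256.3] pointing down, gripper open.
Joint ranges: [-170.65, 170.65], [-52.31, 119.04], [5.05, 147.46], [-71.25, 251.25], [11.57, 151.72], [-153.62, 153.62]. Speed limits (degrees/s): [147.25, 147.25, 172.46, 180, 180, 180].

INTERFACE

Orientations are given as [roll, pitch, yaw] about the fixed x, y, z axes, in that order (R = Rz(yaw) Ry(pitch) Rx(roll)).
In Python, from bench import status, cams, order, finder gives the robot as it stands.
- The arm moves only by the tool servo_tool, never from a script. Its argument "deltas" is a list of rows, each an object of numbers: "fingers": the opening, from -1 (shut) to 1 (fully open), so that 0 is half open; "tx", "ty", "tz": the shift along the tool's x, y, z in cm; "yaw": the turn about the tool's z in rad. A call has 1 to 10 rows; each row is the pose to reach, as a shift and turn from the pose commanded when the call began, along the tool's axes at that moment; what a row does not reach only later rows make up. A row lasts 1/8 s, in which the tool goes at most 62.5 mm and 10.7 degrees, less where a joint would pass 70% of its speed; a pose out of reach is approached as far as the arm can. A call with a gripper value outside its range is refused whole. The fingers move at their own pace and stop on an object; "squeeze" is the grip in N (left out, the last holds). Time passes only in rows, so rows that repeat a pose let the fingers close. It gives the time, the measured TCP pose, the force, the opening and the grip force at its end, in the units of the state.
- status.read_state(): the state, without advancing time (a new reading comes with each control period).
- cams.camera(name): name is "scene" or "top" or "wrist"; returns a dict with "color" (384x512x3 uint8, blue, green, red), "fovy" (degrees; the focal length in pixels is half the picture's height over the tangent of half this angle, whatever the lens; pixels are square), "cx", "cy" (the principal point, pixels), "extrinsics" (4x4, takes a point from camera to world coordinates). Camera axes: x right, y up, looking along -z (the intrinsics and any distortion apply to the point x, -y, -z); pixel columns grow to the right and rows downward; lengths in mm; the calibration is good to about 2 mm. A picture is of the moment at which its call begins. There is no depth.
- order.finish_job(): hands the job in; it is judged then, once.
Trained networks look in the newest picture that a camera, given by its name, has taken for a name from the list of things; names that differ only in an ending like _2 or _b are one class to them, and where a whole thing is asked for, a point or a joint stands for the part that bears it (a point fixed in the world has none). Each returns a list of dicts, best first, with "conf" (0 to 1); they miss things now and then, are a little off and sometimes report something else, mostly with a low value. They report only what shows in the picture. A call takes as long as a camera call.
- finder.spot_in(name, camera): "centre" ([x, y, z] in mm, in world coordinates, good to about 4 mm: the middle of the surface that is visible of it).
The state is a dict: "time_s": time; "joints": joint angles; "dq": joint speeds; "joint_efforts": joint torques, N m; "tool_pos": TCP position; "tool_rot": TCP orientation; "wrist_force": force on the tool from outside, world axes, zero at the start; "torque": the same for the moment, N m; "finger_gap": finger opening in mm; "grip_force": force on a finger pad.
Only numpy, scipy, OpenCV 4.12 (cv2) and the standard library are available. Lean on these libraries where they do the work, as an engineer would, in place of code of your own. Each camera call takes 0.05 s, during which the arm holds its last target. There are 200 camera calls.

TASK

Take the vial carrier by its upright round handle and slide it along the bent steel rail, round both bends, until its ring sits against the stop disc at the far end, with the vial between the two black light heads. Keep the pull gentle all the way, feeling the ring round the bends and never forcing or jamming it against the rail, keep the vial hanging plumb (within a few degrees) throughout, leave the other things on the bench alone, and let go of it there.

Things in the scene. Friction and masses are not known exactly. Their poses are not given: they have to be found in the camera images.
- carrier: The whole light-metal vial carrier, about 300 g, threaded on the rail for good; origin at the ring's centre. x is the ring's bore axis and points along the rail towards the stop, z up along the handle. Ring: bore 11 mm, 27 mm outside, 24 mm long, rounded mouths. Handle: upright round post, 16 mm diameter, from 13 to 59 mm above the origin. An amber vial, 20 mm diameter, hangs down to 69 mm below it.
- ring (a point): Centre of the carrier's ring, axes as carrier. The ring hangs on the 8 mm rod with 3 mm of play, so it can skew about 10 degrees on it; the round handle swivels in a light grip (about 5 N) only, so turn the hand with the rail, yielding to the force and the twist felt. It starts on the first leg.
- handle (a point): The point to grasp, on the axis of the carrier's upright round handle (16 mm diameter), 39 mm above the ring's centre; the handle's top is 20 mm higher, the ring's top 25 mm lower. Axes as carrier.
- rail: The whole fixed rail: an 8 mm round steel rod, level, its axis 140 mm above the bench, on two uprights with blue round feet (80 mm diameter), one at each end; nothing else stands above the rod but the edges of the end discs. Origin on the bench under the near upright, x along the first leg, z up. The carrier must not press on it, its discs or heads with more than 15 N or lean over 7 degrees.
- start (a point): On the rod's axis at the face of the near end disc (28 mm diameter), 22 mm from the near upright; x along the first leg, z up. From here: about 108 mm straight, a bend to the right (from above) of about 60 degrees, radius 40 mm, about 90 mm straight, a like bend to the left, about 90 mm straight to the stop. Hand-bent, unmeasured: each leg +-30 mm, each bend +-15 degrees.
- stop (a point): Centre of the face of the stop disc (28 mm diameter) at the rail's far end, on the rod's axis; x points along the last leg into the disc, z up. The ring touches it when the ring's centre is 12 mm before this point. Two black light heads stand 24 mm either side of the rod's line, tops 30 mm below the rod; the far upright is 22 mm beyond the face.
- vial_rack: Bystander: low white rack with amber vials, 70 x 160 x 51 mm, origin under its centre. Leave alone.
- tip_box: Bystander: orange box of pipette tips, 80 x 120 x 64 mm, origin under its centre. Leave alone.
- bottle: Bystander: white bottle with a blue cap, 70 mm diameter, 150 mm high, origin under its centre. Leave alone.

How it is judged (in metres and radians):
On the way, in this order (a step that is already met when the one before it is completed fails the run):
1. the ring has gone round the first bend onto the middle leg (y of ring in the frame of start below -0.025 m), for 0.1 s.
2. the ring has gone round the second bend onto the last leg (x of ring in the frame of stop above -0.08 m and y of ring in the frame of stop between -0.006 and 0.006 m), for 0.1 s.
At the end, for the whole second after the job is handed in: The ring's face is within 3.5 mm of the stop disc on the last leg, the carrier hangs upright (within 7 degrees), at rest and released (x of ring in the frame of stop above -0.0155 m and distance between ring and stop below 0.0165 m and angle between carrier's own z axis and vertical below 0.122 rad and linear speed of carrier below 0.02 m/s); the robot touches nothing.
It fails at once if the vial is tipped (the carrier leans more than 7 degrees) (angle between carrier's own z axis and vertical above 0.122 rad).
It fails at once if the carrier is forced against the rail, its discs or heads (more than 15 N) (contact force between carrier and rail above 15 N).
It fails at once if the robot itself presses on the rail (more than 20 N) (contact force between any of the fingers, the arm and rail above 20 N).
It fails at once if a bystander is shifted by more than 20 mm (distance of any of vial_rack, tip_box, bottle from where it was at the start of the episode above 0.02 m).
It also fails if it takes over 72 s, if anything falls off the work surface, if the arm or the gripper's body presses on something with over 40 N, if the wrist force passes 120 N, or if a joint passes its speed limit or range.

## Working session

There is one attempt and no reset: what is moved stays moved. The work goes in short steps, Python scripts to look and compute and a tool call to move; the robot and the scene stay as the last step left them, time stands still between calls to the robot, and variables do not carry over. Pictures are saved under pics/ and viewed, at most 10 in all, crops included, and the job is handed in when it is done.

Besides the shell and the picture viewer there is one more tool, called after "Emit:" by a JSON object that holds its "api" and its "payload". servo_tool: Moves the arm, as the interface text tells. Its arguments: {"type":"object","properties":{"deltas":{"type":"array"},"squeeze":{"type":"number"}},"required":["deltas"]}

```bash
mkdir -p pics
cat > h.py <<'E'
import numpy as np, cv2
from bench import status, cams, order, finder
def geo(c):
    f=c["color"].shape[0]/2/np.tan(np.radians(c["fovy"]/2)); return f,c["cx"],c["cy"],np.array(c["extrinsics"])
def at_z(c,px,z):
    f,cx,cy,E=geo(c); px=np.atleast_2d(px).astype(float)
    d=np.c_[(px[:,0]-cx)/f,-(px[:,1]-cy)/f,-np.ones(len(px))]@E[:3,:3].T
    o=E[:3,3]; return o+d*((z-o[2])/d[:,2])[:,None]
def proj(c,P):
    f,cx,cy,E=geo(c); q=(np.atleast_2d(P)-E[:3,3])@E[:3,:3]
    return np.c_[cx+f*q[:,0]/-q[:,2],cy-f*q[:,1]/-q[:,2]]
E
python3 - <<'E'
from h import *
print(status.read_state())
for n in ["top","scene"]:
    c=cams.camera(n); cv2.imwrite(f"pics/{n}0.png",c["color"] if n=="scene" else cv2.resize(c["color"],(800,600),interpolation=cv2.INTER_CUBIC))
    print({k:v for k,v in c.items() if k!="color"})
    for t in ["ring","handle","stop","start","rail","vial_rack","tip_box","bottle"]:
        print(n,t,[(np.round(r["centre"]),round(r["conf"],2)) for r in finder.spot_in(t,n)[:2]])
E
```

```text
{'time_s': 0.0, 'joints': array([-7.87292037e+01,  1.26772457e+01,  8.75268620e+01, -6.75782019e-04,
        7.99096533e+01, -7.22492063e+00]), 'dq': array([ 0.05604277, -0.01641948,  0.01267619,  0.00731238, -0.03447877,
        0.08685269]), 'joint_efforts': array([-1.13646307e-03, -4.96904218e+01, -3.89391911e+01, -7.88936813e-05,
        1.12427663e-02, -5.96166956e-06]), 'tool_pos': array([ 198.15374247, -592.16172319,  255.16738937]), 'tool_rot': array([-1.79887059e+02, -1.36473125e-02,  1.84958225e+01]), 'wrist_force': array([ 0.3687929 , -0.0961669 , -0.28302936]), 'torque': array([ 0.0211836 , -0.03124929,  0.0156229 ]), 'grip_force': 0.0, 'finger_gap': 85.18707047835295}
{'fovy': 50.77061819820004, 'cx': 255.85034363588693, 'cy': 184.02537896180192, 'extrinsics': array([[-2.26424245e-02,  9.84491021e-01, -1.73967669e-01,
         3.98819246e+02],
       [-9.99699313e-01, -2.39343802e-02, -5.33183072e-03,
        -2.59134825e+01],
       [-9.41294779e-03,  1.73794634e-01,  9.84736930e-01,
         1.10905259e+03],
       [ 0.00000000e+00,  0.00000000e+00,  0.00000000e+00,
  
[... 647 characters left out ...]
e+03],
       [ 6.41538151e-01,  4.73099637e-01, -6.03825748e-01,
        -6.54573351e+02],
       [-2.04966605e-02,  7.97454115e-01,  6.03031360e-01,
         7.61314506e+02],
       [ 0.00000000e+00,  0.00000000e+00,  0.00000000e+00,
         1.00000000e+00]])}
scene ring []
scene handle [(array([625., 130., 141.]), 0.91)]
scene stop [(array([ 570., -177.,   44.]), 0.93)]
scene start [(array([ 584., -152.,   49.]), 0.69)]
scene rail [(array([ 585., -151.,   49.]), 0.57)]
scene vial_rack [(array([778., -28.,  30.]), 0.9)]
scene tip_box [(array([624., 131., 144.]), 0.73), (array([435., 182.,  50.]), 0.66)]
scene bottle [(array([ 757., -346.,   92.]), 0.81), (array([438., 180.,  50.]), 0.59)]
```

View pics/top0.png

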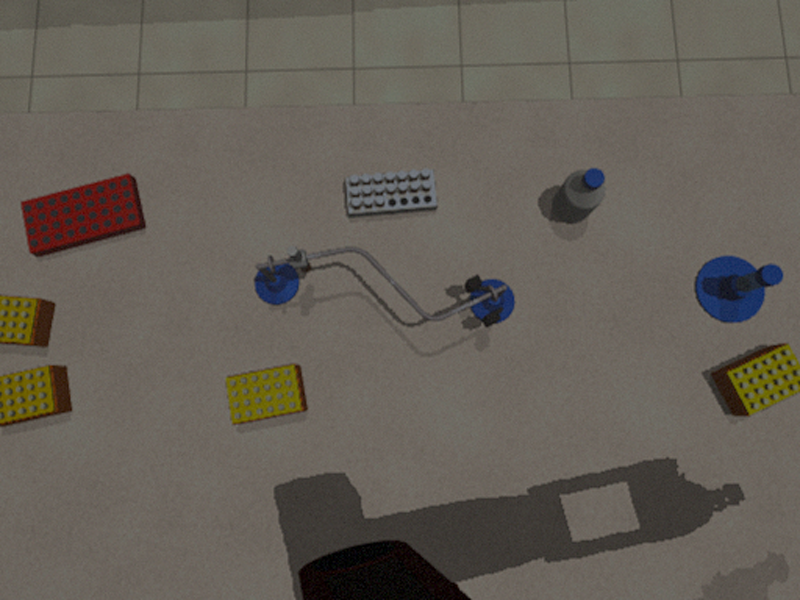

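View pics/scene0.png

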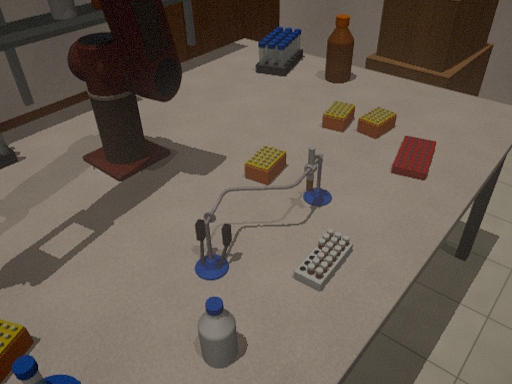

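The top view (at 800x600) shows the near end disc around (262,265), the carrier at (303,257), bend 1 around (355,250), bend 2 around (428,318) and the stop with its heads around (490,295). The scene view agrees with this. The rack and bottle are well clear, and the tip box is at (265,393). I'll extract the rod's centreline next.

Run:
```python
from h import *
c=cams.camera("top"); im=c["color"]; np.save("top.npy",im)
cr=im[140:225,155:340]; cv2.imwrite("pics/crop.png",cv2.convertScaleAbs(cv2.resize(cr,None,fx=4.3,fy=4.3,interpolation=cv2.INTER_CUBIC),alpha=1.8))
```

```text
(no output)
```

View pics/crop.png

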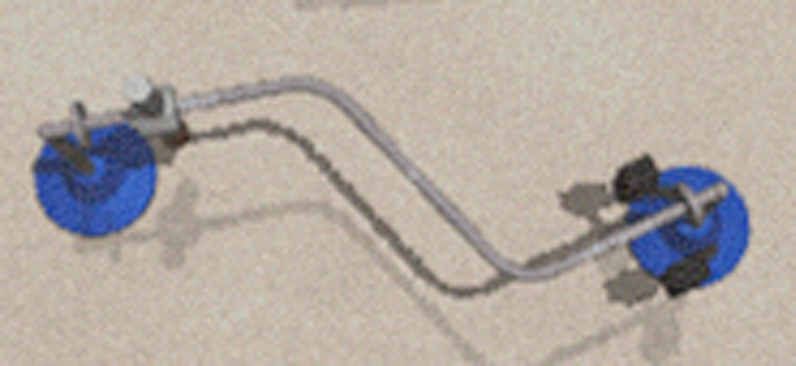

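The crop shows the end discs at about (80,115) and (690,203) and the handle top at (137,88). Leg 1 runs through (180,105)-(280,84), leg 2 through (350,115)-(480,252) and leg 3 through (545,270)-(680,208).

```bash
cat >> h.py <<'E'
def w(v,z,c): v=np.atleast_2d(v); return at_z(c,(v+.5)/4.3-.5+[155,140],z)
E
python3 - <<'E'
from h import *
c=cams.camera("top")
P=w([[80,115],[180,105],[280,84],[350,115],[480,252],[545,270],[680,208],[690,203],[42,132],[725,188]],140,c)
print(np.round(P,1)); H=w([[137,88]],199,c); print("handle",H)
for a,b in [(1,2),(3,4),(5,6),(8,1)]:
    d=P[b]-P[a]; print(np.degrees(np.arctan2(d[1],d[0])))
print(at_z(c,[[(92+.5)/4.3+154.5,(180+.5)/4.3+139.5],[(690+.5)/4.3+154.5,(228+.5)/4.3+139.5]],0))
E
```

```text
[[ 619.   181.2  140. ]
 [ 623.4  124.   140. ]
 [ 634.3   66.8  140. ]
 [ 615.2   27.   140. ]
 [ 534.6  -45.   140. ]
 [ 523.5  -81.1  140. ]
 [ 556.9 -158.4  140. ]
 [ 559.6 -164.2  140. ]
 [ 609.6  202.8  140. ]
 [ 567.7 -184.3  140. ]]
handle [[619.68975264 138.08983326 199.        ]]
-79.22674498540557
-138.23850661723887
-66.62603983514991
-80.04186882298148
[[ 607.39008962  202.76871466    0.        ]
 [ 566.54577364 -183.34089912    0.        ]]
```

Emit:
{"api": "servo_tool", "payload": {"deltas": [{"tx":3.9,"ty":-3.5,"yaw":-0.18},{"tx":7.8,"ty":-7.0,"yaw":-0.36},{"tx":11.7,"ty":-10.5,"yaw":-0.54},{"tx":15.6,"ty":-14.0,"yaw":-0.72},{"tx":19.5,"ty":-17.5,"yaw":-0.9},{"tx":23.4,"ty":-21.0,"yaw":-1.08},{"tx":27.3,"ty":-24.5,"yaw":-1.26},{"tx":31.2,"ty":-28.0,"yaw":-1.44},{"tx":35.1,"ty":-31.5,"yaw":-1.62},{"tx":39.0,"ty":-35.0,"yaw":-1.8}]}}

```text
schema error: expected keys fingers, tx, ty, tz, yaw
```

```bash
cat > rail.py <<'E'
import numpy as np
def path(P1,h1,P2,h2,P3,h3,R=40,ds=.5):
    """points+heading along legs given a point & heading(deg) on each leg, filleted"""
    u=lambda h:np.array([np.cos(np.radians(h)),np.sin(np.radians(h))])
    def X(A,ha,B,hb): t=np.linalg.solve(np.c_[u(ha),-u(hb)],np.array(B)-A); return A+t[0]*u(ha)
    P1,P2,P3=map(lambda p:np.array(p,float),(P1,P2,P3))
    C1=X(P1,h1,P2,h2); C2=X(P2,h2,P3,h3)
    t1=R*np.tan(np.radians(abs(h2-h1)/2)); t2=R*np.tan(np.radians(abs(h3-h2)/2))
    L1=np.linalg.norm(C1-P1)-t1; a1=np.radians(abs(h2-h1))*R; L2=np.linalg.norm(C2-C1)-t1-t2; a2=np.radians(abs(h3-h2))*R; L3=np.linalg.norm(P3-C2)-t2
    seg=np.cumsum([0,L1,a1,L2,a2,L3])
    s=np.arange(0,seg[-1]+ds/2,ds)
    h=np.interp(s,seg,[h1,h1,h2,h2,h3,h3])
    m=(h[1:]+h[:-1])/2
    d=np.c_[np.cos(np.radians(m)),np.sin(np.radians(m))]*ds
    p=np.vstack([P1,P1+np.cumsum(d,0)])
    return s,p,h,seg
E
cat > plan.py <<'E'
from h import *
from rail import path
# tool commanded deltas helper
def deltas(st,xy,yaw,z=None):
    """world target -> tx,ty,tz cm, yaw rad; st=(x,y,z,yaw)"""
    a=np.radians(st[3]); X=np.array([np.cos(a),np.sin(a)]); Y=np.array([np.sin(a),-np.cos(a)])
    d=np.array(xy)-st[:2]; dy=(yaw-st[3]+180)%360-180
    return np.round([d@X/10,d@Y/10,0 if z is None else (st[2]-z)/10,-np.radians(dy)],3)
E
python3 - <<'E'
from plan import *
s,p,h,seg=path((619,181.2),-79.6,(575,-9),-138.2,(559.6,-164.2),-66.6)
print(seg,p[-1])
st=status.read_state(); print(st["time_s"],st["tool_pos"],st["tool_rot"],st["joints"])
x=np.r_[st["tool_pos"],st["tool_rot"][2]]
print(deltas(x,(620,138),-170,256))
E
```

```text
[  0.         109.31100061 150.22151828 269.70709945 319.69332923
 401.95827811] [ 559.61604082 -164.24038928]
1.0 [ 198.24529178 -592.72288091  256.30139464] [-1.79999474e+02  8.49003605e-04  1.84933062e+01] [-7.87309208e+01  1.26286145e+01  8.74610871e+01 -9.22693890e-04
  7.99107136e+01 -7.22406534e+00]
[ 6.3176e+01 -5.5921e+01  3.0000e-02 -2.9930e+00]
```

Emit:
{"api": "servo_tool", "payload": {"deltas": [{"fingers":1,"tz":0,"tx":3.9,"ty":-3.5,"yaw":-0.18},{"fingers":1,"tz":0,"tx":7.8,"ty":-7.0,"yaw":-0.36},{"fingers":1,"tz":0,"tx":11.7,"ty":-10.5,"yaw":-0.54},{"fingers":1,"tz":0,"tx":15.6,"ty":-14.0,"yaw":-0.72},{"fingers":1,"tz":0,"tx":19.5,"ty":-17.5,"yaw":-0.9},{"fingers":1,"tz":0,"tx":23.4,"ty":-21.0,"yaw":-1.08},{"fingers":1,"tz":0,"tx":27.3,"ty":-24.5,"yaw":-1.26},{"fingers":1,"tz":0,"tx":31.2,"ty":-28.0,"yaw":-1.44},{"fingers":1,"tz":0,"tx":35.1,"ty":-31.5,"yaw":-1.62},{"fingers":1,"tz":0,"tx":39.0,"ty":-35.0,"yaw":-1.8}]}}

```text
time_s: 2.25
tool_pos: [457.8, -135.5, 256.7]
tool_rot: [180.0, 0.1, 122.0]
wrist_force: [0.9, 0.0, -0.1]
finger_gap: 85.0
grip_force: 0.0
```

Run:
```python
from plan import *
st=status.read_state(); print(st["time_s"],st["tool_pos"],st["tool_rot"],st["joints"])
x=np.r_[st["tool_pos"],st["tool_rot"][2]]
print(deltas(x,(620,138),-170,256))
c=cams.camera("wrist"); cv2.imwrite("pics/w1.png",c["color"]); print(geo(c))
```

```text
2.25 [ 457.81120698 -135.52829232  256.70105071] [1.79968402e+02 5.32984881e-02 1.21963853e+02] [-2.59650299e+01 -8.08579699e+00  1.08767227e+02 -1.55135598e-03
  7.92566281e+01 -5.79286096e+01]
[14.62  28.24   0.07  -1.187]
(np.float64(296.45876106329683), 250.6391143292551, 190.2312762821829, array([[ 8.49029559e-01, -5.06535227e-01, -1.50236052e-01,
         4.19769031e+02],
       [ 5.28344620e-01,  8.14452873e-01,  2.39830106e-01,
        -7.45139871e+01],
       [ 8.77786778e-04, -2.82999259e-01,  9.59119726e-01,
         3.73273866e+02],
       [ 0.00000000e+00,  0.00000000e+00,  0.00000000e+00,
         1.00000000e+00]]))
```

Emit:
{"api": "servo_tool", "payload": {"deltas": [{"fingers":1,"tz":0,"tx":2.1,"ty":4.0,"yaw":-0.17},{"fingers":1,"tz":0,"tx":4.2,"ty":8.0,"yaw":-0.34},{"fingers":1,"tz":0,"tx":6.3,"ty":12.1,"yaw":-0.51},{"fingers":1,"tz":0,"tx":8.4,"ty":16.1,"yaw":-0.68},{"fingers":1,"tz":0,"tx":10.4,"ty":20.2,"yaw":-0.85},{"fingers":1,"tz":0,"tx":12.5,"ty":24.2,"yaw":-1.02},{"fingers":1,"tz":0,"tx":14.6,"ty":28.2,"yaw":-1.19},{"fingers":1,"tz":0,"tx":14.6,"ty":28.2,"yaw":-1.19}]}}

```text
time_s: 3.3
tool_pos: [621.3, 137.4, 255.7]
tool_rot: [180.0, -0.0, -170.0]
wrist_force: [0.3, -1.0, 0.5]
finger_gap: 85.5
grip_force: 0.0
```

Run:
```python
from plan import *
st=status.read_state(); print(st["time_s"],st["tool_pos"],st["tool_rot"],st["joints"])
c=cams.camera("wrist"); np.save("w2.npy",c["color"]); im=c["color"].copy()
s,p,h,seg=path((619,181.2),-79.6,(575,-9),-138.2,(559.6,-164.2),-66.6)
for q in proj(c,np.c_[p,np.full(len(p),140)])[::8]:
    cv2.circle(im,tuple(int(v) for v in np.round(q)),1,(0,255,0),-1) if abs(q).max()<2000 else 0
for z in (159,179,199):
    q=proj(c,[619.7,138.1,z])[0]; print(z,q); cv2.circle(im,tuple(int(v) for v in np.round(q)),2,(0,0,255),-1)
cv2.imwrite("pics/w2.png",cv2.resize(im,(800,600),interpolation=cv2.INTER_CUBIC))
print([(r["centre"],r["conf"]) for t in ("handle","ring") for r in finder.spot_in(t,"wrist")])
```

```text
3.3 [621.29451921 137.44793765 255.73739952] [ 1.79966252e+02 -1.24832954e-02 -1.69989492e+02] [ 5.36307566e+00  1.41889233e+01  8.56809029e+01  3.31144240e-02
  8.01453521e+01 -9.46531010e+01]
159 [251.66041068 199.63142906]
179 [251.76545425 208.65085285]
199 [251.89215756 219.53006081]
[([615.7, 136.5, 161.9], 0.94), ([616.2, 140.7, 161.9], 0.66)]
```

View pics/w2.png

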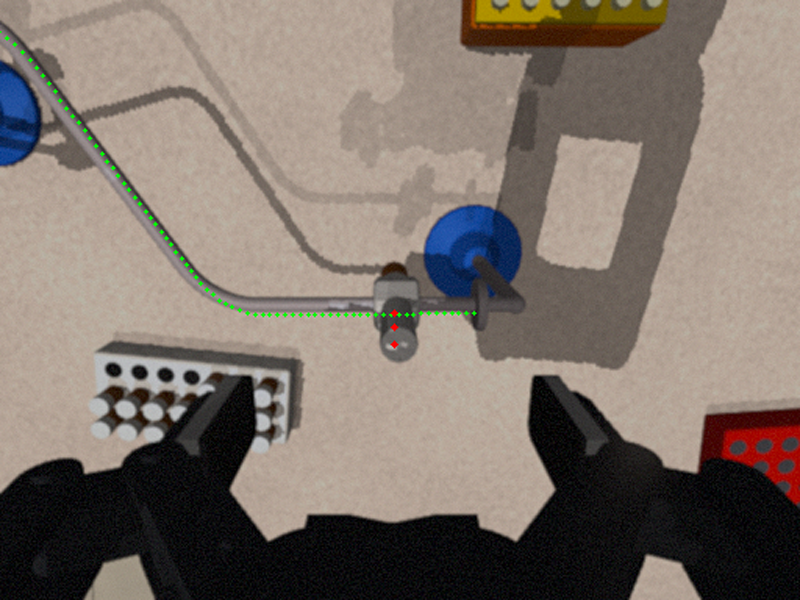

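The overlay matches well along the rail. The wrist view puts the rod about 5 mm nearer the base than the top view does, while the handle top at about (398,345) agrees. I'll zoom in on the carrier.

Run:
```python
from plan import *
im=np.load("w2.npy")[165:240,130:350]
cv2.imwrite("pics/w2c.png",cv2.resize(im,None,fx=3.6,fy=3.6*1.0,interpolation=cv2.INTER_CUBIC))
c=cams.camera("wrist")
# sub-pixel rod edges: print column profiles
g=cv2.cvtColor(np.load("w2.npy"),cv2.COLOR_BGR2GRAY).astype(int)
for x in (180,190,200,215): print(x,g[186:206,x-1:x+2].mean(1).round().astype(int))
```

```text
180 [167 168 171 151 107  91 108 123 137 149 145 134 118 130 160 171 170 170
 173 176]
190 [171 174 173 156 107  89 106 122 139 147 145 133 122 132 161 172 169 170
 172 173]
200 [171 173 171 154 106  89 106 125 139 147 142 133 120 131 164 173 174 175
 171 168]
215 [174 176 170 150 105 101 128 143 156 167 149 108  84 118 161 172 172 169
 173 171]
```

View pics/w2c.png

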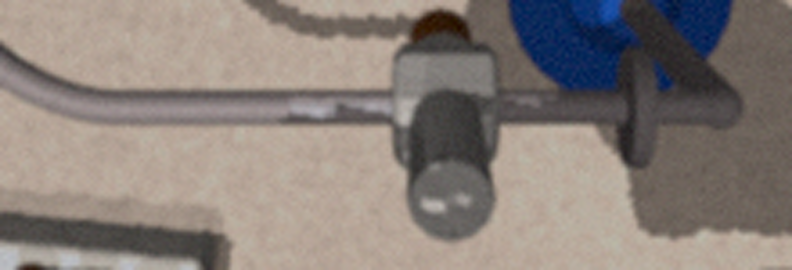

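Run:
```python
from plan import *
c=cams.camera("wrist")
print("top",at_z(c,[[255.4,220.4]],199),"rod",at_z(c,[[180,194.5],[200,194.5],[215,194.6],[254,194.6],[300,194.6]],140))
print("disc",at_z(c,[[130+638/3.6,165+108/3.6]],140),geo(c))
```

```text
top [[619.10830705 137.00861304 199.        ]] rod [[630.47956908  76.93442218 140.        ]
 [627.72782238  93.15248083 140.        ]
 [625.74951895 105.32663225 140.        ]
 [620.3840842  136.94902623 140.        ]
 [614.05676247 174.24051702 140.        ]]
disc [[613.39992404 180.17060216 140.        ]] (np.float64(296.45876106329683), 250.6391143292551, 190.2312762821829, array([[-1.67097953e-01, -9.45998414e-01, -2.77786382e-01,
         5.49724374e+02],
       [ 9.85940117e-01, -1.60500051e-01, -4.64953747e-02,
         1.22312083e+02],
       [-6.00177641e-04, -2.81650020e-01,  9.59517017e-01,
         3.72915141e+02],
       [ 0.00000000e+00,  0.00000000e+00,  0.00000000e+00,
         1.00000000e+00]]))
```

Emit:
{"api": "servo_tool", "payload": {"deltas": [{"fingers":1,"tx":0.1,"ty":0,"tz":2,"yaw":0},{"fingers":1,"tx":0.1,"ty":0,"tz":4,"yaw":0},{"fingers":1,"tx":0.1,"ty":0,"tz":6,"yaw":0},{"fingers":0,"tx":0.1,"ty":0,"tz":6.9,"yaw":0},{"fingers":-0.2,"tx":0.1,"ty":0,"tz":6.9,"yaw":0},{"fingers":-0.4,"tx":0.1,"ty":0,"tz":6.9,"yaw":0},{"fingers":-0.5,"tx":0.1,"ty":0,"tz":6.9,"yaw":0},{"fingers":-0.55,"tx":0.1,"ty":0,"tz":6.9,"yaw":0}], "squeeze": 20}}

```text
time_s: 4.55
tool_pos: [620.0, 135.3, 188.1]
tool_rot: [180.0, 0.1, -170.2]
wrist_force: [-0.3, 1.2, 1.5]
finger_gap: 19.2
grip_force: 0.9
```

Emit:
{"api": "servo_tool", "payload": {"deltas": [{"fingers":-0.6,"tx":0,"ty":0,"tz":0,"yaw":0},{"fingers":-0.65,"tx":0,"ty":0,"tz":0,"yaw":0},{"fingers":-0.7,"tx":0,"ty":0,"tz":0,"yaw":0},{"fingers":-0.75,"tx":0,"ty":0,"tz":0,"yaw":0},{"fingers":-0.75,"tx":0,"ty":0,"tz":0,"yaw":0}], "squeeze": 5}}

```text
time_s: 5.18
tool_pos: [620.0, 134.8, 187.8]
tool_rot: [-180.0, 0.0, -170.2]
wrist_force: [-0.1, 0.3, 4.0]
finger_gap: 15.3
grip_force: 19.6
```

```bash
cat > s.py <<'E'
from plan import *
st=status.read_state()
for k in ("time_s","tool_pos","tool_rot","wrist_force","torque","finger_gap","grip_force"): print(k,np.round(st[k],3))
E
python3 s.py
```

```text
time_s 5.175
tool_pos [619.988 134.77  187.767]
tool_rot [-1.79980e+02  4.50000e-02 -1.70195e+02]
wrist_force [-0.142  0.269  3.956]
torque [-0.132 -0.017 -0.004]
finger_gap 15.332
grip_force 19.591
```

Emit:
{"api": "servo_tool", "payload": {"deltas": [{"fingers":-0.63,"tx":0,"ty":0,"tz":-0.1,"yaw":0},{"fingers":-0.63,"tx":0,"ty":0,"tz":-0.1,"yaw":0},{"fingers":-0.63,"tx":0,"ty":0,"tz":-0.1,"yaw":0}], "squeeze": 5}}

```text
time_s: 5.55
tool_pos: [619.6, 134.8, 187.9]
tool_rot: [-180.0, -0.0, -170.2]
wrist_force: [1.4, 0.0, 0.5]
finger_gap: 16.0
grip_force: 4.2
```

```bash
python3 s.py
```

```text
time_s 5.55
tool_pos [619.56  134.819 187.901]
tool_rot [-1.79992e+02 -2.40000e-02 -1.70193e+02]
wrist_force [1.416 0.007 0.55 ]
torque [-0.137 -0.27   0.016]
finger_gap 15.98
grip_force 4.217
```

```bash
cat > fit.py <<'E'
from plan import *
def centers(c,im,p,h,half=9,z=140.):
    """rod centreline in world from image near predicted path"""
    g=cv2.GaussianBlur(cv2.cvtColor(im,cv2.COLOR_BGR2GRAY),(3,3),0).astype(np.float32)
    t=np.arange(-half,half+.01,.25); out=[]
    for (x,y),a in zip(p,h):
        n=np.array([-np.sin(np.radians(a)),np.cos(np.radians(a))])
        W=np.c_[np.array([x,y])+t[:,None]*n,np.full(len(t),z)]; q=proj(c,W).astype(np.float32)
        if (q<3).any() or (q[:,0]>508).any() or (q[:,1]>380).any(): out.append(np.nan); continue
        v=cv2.remap(g,q[:,:1],q[:,1:],cv2.INTER_LINEAR)[:,0]
        # template: strongest pair of edges 8 mm apart
        d=np.gradient(v); k=16; sc=-d[:-2*k]+d[2*k:]; i=np.argmax(sc); out.append(t[i+k] if sc[i]>6 else np.nan)
    return np.array(out)
E
python3 - <<'E'
from fit import *
s,p,h,seg=path((613.1,180),-80.4,(575,-9),-138.2,(559.6,-166),-66.6)
E2=np.array([[-1.67097953e-01,-9.45998414e-01,-2.77786382e-01,5.49724374e+02],[9.85940117e-01,-1.60500051e-01,-4.64953747e-02,1.22312083e+02],[-6.00177641e-04,-2.81650020e-01,9.59517017e-01,3.72915141e+02],[0,0,0,1]])
cw=dict(cams.camera("wrist")); cw["extrinsics"]=E2; ct=cams.camera("top")
w=centers(cw,np.load("w2.npy"),p,h); t=centers(ct,np.load("top.npy"),p,h)
print(seg.round(1))
for i in range(0,len(s),16): print(s[i],p[i].round(1),h[i].round(1),w[i],t[i])
E
```

```text
[  0.  114.4 154.8 266.1 316.1 399.7]
0.0 [613.1 180. ] -80.4 nan nan
8.0 [614.4 172.1] -80.4 nan nan
16.0 [615.8 164.2] -80.4 0.0 nan
24.0 [617.1 156.3] -80.4 -0.25 nan
32.0 [618.4 148.4] -80.4 nan nan
40.0 [619.8 140.6] -80.4 0.25 nan
48.0 [621.1 132.7] -80.4 nan nan
56.0 [622.4 124.8] -80.4 nan nan
64.0 [623.8 116.9] -80.4 -0.25 nan
72.0 [625.1 109. ] -80.4 0.0 nan
80.0 [626.4 101.1] -80.4 -0.25 nan
88.0 [627.8  93.2] -80.4 -0.25 nan
96.0 [629.1  85.3] -80.4 -0.25 nan
104.0 [630.4  77.5] -80.4 0.0 nan
112.0 [631.8  69.6] -80.4 0.0 nan
120.0 [632.7  61.6] -88.4 0.25 nan
128.0 [632.1  53.7] -99.9 1.0 nan
136.0 [630.  46.] -111.3 1.25 nan
144.0 [626.4  38.9] -122.8 1.75 nan
152.0 [621.4  32.6] -134.2 3.0 nan
160.0 [615.5  27.2] -138.2 3.25 nan
168.0 [609.5  21.9] -138.2 3.25 nan
176.0 [603.6  16.5] -138.2 3.5 nan
184.0 [597.6  11.2] -138.2 3.0 nan
192.0 [591.6   5.9] -138.2 3.0 nan
200.0 [5.857e+02 5.000e-01] -138.2 3.0 nan
208.0 [579.7  -4.8] -138.2 3.0 nan
216.0 [573.8 -10.1] -138.2 3.0 nan
224.0 [567.8 -15.4] -138.2 2.5 nan
232.0 [561.8 -20.8] -138.2 2.5 nan
240.0 [555.9 -26.1] -138.2 -3.0 nan
248.0 [549.9 -31.4] -138.2 2.25 nan
256.0 [543.9 -36.8] -138.2 2.5 nan
264.0 [538.  -42.1] -138.2 -4.25 nan
272.0 [532.3 -47.8] -129.7 -2.0 nan
280.0 [527.8 -54.4] -118.3 0.5 nan
288.0 [524.8 -61.8] -106.8 nan nan
296.0 [523.3 -69.6] -95.3 nan nan
304.0 [523.3 -77.6] -83.9 nan nan
312.0 [524.9 -85.4] -72.4 nan nan
320.0 [527.9 -92.8] -66.6 nan nan
328.0 [ 531.1 -100.2] -66.6 nan nan
336.0 [ 534.3 -107.5] -66.6 nan nan
344.0 [ 537.5 -114.8] -66.6 nan nan
352.0 [ 540.6 -122.2] -66.6 nan nan
360.0 [ 543.8 -129.5] -66.6 nan nan
368.0 [ 547.  -136.9] -66.6 nan nan
376.0 [ 550.2 -144.2] -66.6 nan nan
384.0 [ 553.3 -151.5] -66.6 nan nan
392.0 [ 556.5 -158.9] -66.6 nan nan
```

Emit:
{"api": "servo_tool", "payload": {"deltas": [{"fingers":-0.63,"tx":-0.02,"ty":-0.3,"tz":0,"yaw":0},{"fingers":-0.63,"tx":-0.04,"ty":-0.7,"tz":0,"yaw":0},{"fingers":-0.63,"tx":-0.06,"ty":-1.2,"tz":0,"yaw":0},{"fingers":-0.63,"tx":-0.06,"ty":-1.7,"tz":0,"yaw":0},{"fingers":-0.63,"tx":-0.06,"ty":-2.2,"tz":0,"yaw":0}], "squeeze": 5}}

```text
time_s: 6.28
tool_pos: [623.9, 112.8, 188.0]
tool_rot: [-180.0, -0.0, -170.2]
wrist_force: [-1.0, 1.8, -1.6]
finger_gap: 15.8
grip_force: 4.2
```

```bash
python3 s.py
```

```text
time_s 6.275
tool_pos [623.901 112.804 188.047]
tool_rot [-1.79992e+02 -3.00000e-02 -1.70202e+02]
wrist_force [-1.033  1.762 -1.589]
torque [0.221 0.032 0.028]
finger_gap 15.753
grip_force 4.163
```

Emit:
{"api": "servo_tool", "payload": {"deltas": [{"fingers":-0.63,"tx":-0.02,"ty":-0.5,"tz":0,"yaw":0},{"fingers":-0.63,"tx":-0.03,"ty":-1.0,"tz":0,"yaw":0},{"fingers":-0.63,"tx":-0.03,"ty":-1.5,"tz":0,"yaw":0},{"fingers":-0.63,"tx":-0.03,"ty":-2.0,"tz":0,"yaw":0},{"fingers":-0.63,"tx":-0.03,"ty":-2.5,"tz":0,"yaw":0},{"fingers":-0.63,"tx":-0.03,"ty":-3.0,"tz":0,"yaw":0},{"fingers":-0.63,"tx":-0.03,"ty":-3.4,"tz":0,"yaw":0}], "squeeze": 5}}

```text
time_s: 7.15
tool_pos: [630.1, 79.5, 188.3]
tool_rot: [-180.0, -0.0, -170.2]
wrist_force: [0.2, 0.1, -3.9]
finger_gap: 15.9
grip_force: 4.0
```

```bash
python3 s.py
python3 - <<'E'
from fit import *
c=cams.camera("wrist"); im=c["color"]
s,p,h,seg=path((613.1,180),-80.4,(605.8,14.),-138.7,(559.6,-166),-66.6)
w=centers(c,im,p,h); print(seg.round(1))
for i in range(0,len(s),16):
    if np.isfinite(w[i]): print(s[i],p[i].round(1),h[i].round(1),w[i])
ii=im.copy()
for q in proj(c,np.c_[p,np.full(len(p),140)])[::8]:
    if abs(q).max()<2000: cv2.circle(ii,tuple(int(v) for v in np.round(q)),1,(0,255,0),-1)
cv2.imwrite("pics/w3.png",cv2.resize(ii,(800,600),interpolation=cv2.INTER_CUBIC))
E
```

```text
time_s 7.15
tool_pos [630.119  79.519 188.261]
tool_rot [-1.79995e+02 -4.00000e-03 -1.70195e+02]
wrist_force [ 0.244  0.054 -3.886]
torque [0.025 0.004 0.014]
finger_gap 15.862
grip_force 3.965
[  0.  118.6 159.3 268.6 318.9 399.8]
16.0 [615.8 164.2] -80.4 1.0
24.0 [617.1 156.3] -80.4 1.0
32.0 [618.4 148.4] -80.4 1.0
40.0 [619.8 140.6] -80.4 1.25
48.0 [621.1 132.7] -80.4 1.25
56.0 [622.4 124.8] -80.4 1.25
64.0 [623.8 116.9] -80.4 1.5
72.0 [625.1 109. ] -80.4 1.75
80.0 [626.4 101.1] -80.4 1.5
88.0 [627.8  93.2] -80.4 1.5
96.0 [629.1  85.3] -80.4 -4.0
104.0 [630.4  77.5] -80.4 -3.5
112.0 [631.8  69.6] -80.4 4.25
120.0 [633.1  61.7] -82.4 1.25
128.0 [633.3  53.7] -93.9 0.75
136.0 [632.   45.8] -105.3 -0.25
144.0 [629.2  38.4] -116.8 -1.0
152.0 [624.9  31.6] -128.2 -1.5
160.0 [619.3  25.9] -138.7 -1.75
168.0 [613.3  20.6] -138.7 -1.75
176.0 [607.3  15.3] -138.7 -1.75
184.0 [601.3  10. ] -138.7 -1.5
192.0 [595.3   4.8] -138.7 -1.5
200.0 [ 5.893e+02 -5.000e-01] -138.7 -1.5
208.0 [583.3  -5.8] -138.7 -1.5
216.0 [577.2 -11.1] -138.7 -1.25
224.0 [571.2 -16.4] -138.7 -1.5
232.0 [565.2 -21.6] -138.7 -1.25
240.0 [559.2 -26.9] -138.7 -3.75
248.0 [553.2 -32.2] -138.7 -1.25
256.0 [547.2 -37.5] -138.7 -1.0
264.0 [541.2 -42.8] -138.7 -1.0
```

View pics/w3.png

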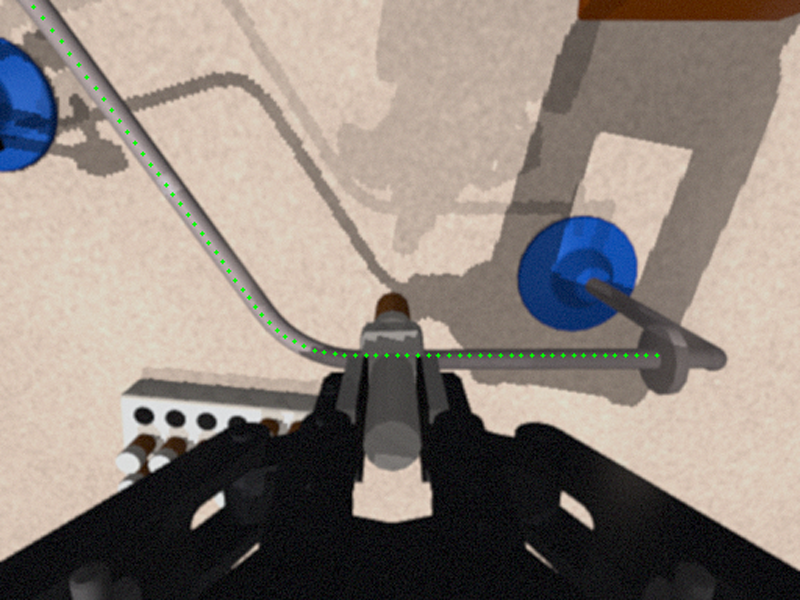

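The overlay runs close to the rod. The carrier is upright between the fingers, with the ring at (391,357) and bend 1 just ahead at about (290,335).

Run:
```python
from plan import *
c=cams.camera("wrist")
print(at_z(c,[[391.5/1.5625,357/1.5625],[393/1.5625,357/1.5625]],140), at_z(c,[[392/1.5625,445/1.5625]],199))
print(geo(c)[3][:3,3])
```

```text
[[631.13285474  79.24962507 140.        ]
 [631.0350166   79.81985644 140.        ]] [[630.24413659  79.28711381 199.        ]]
[559.63460321  67.16702817 304.91027944]
```

```bash
cat > rows.py <<'E'
import sys
from plan import *
import cfg
def go(s1,n,off=(0,0)):
    s,p,h,seg=path(*cfg.R); k=np.gradient(np.radians(h),s)
    k=np.convolve(np.pad(k,24,"edge"),np.ones(49)/49,"valid")  # avg curvature over ring length
    n_=np.c_[-np.sin(np.radians(h)),np.cos(np.radians(h))]; hs=np.convolve(np.pad(h,24,"edge"),np.ones(49)/49,"valid")
    q=p+n_*(k*36)[:,None]+off
    st=status.read_state(); x=np.r_[st["tool_pos"],st["tool_rot"][2]]
    i0=np.argmin(np.linalg.norm(q-x[:2],axis=1)); print("now s",s[i0],"lateral",(x[:2]-q[i0])@n_[i0],"yaw err",(x[3]-(hs[i0]-90)+180)%360-180,"seg",seg.round(1),"F",st["wrist_force"].round(1),"T",st["torque"].round(2))
    for j in range(1,n+1):
        i=np.argmin(abs(s-(s[i0]+(s1-s[i0])*j/n))); print(s[i],q[i].round(1),deltas(x,q[i],hs[i]-90)[[0,1,3]])
if __name__=="__main__": go(float(sys.argv[1]),int(sys.argv[2]))
E
echo 'R=((613.1,180),-80.4,(604.9,15.0),-138.5,(559.6,-166),-66.6)' > cfg.py; python3 rows.py 140 10
```

```text
now s 102.0 lateral 0.05523260936695722 yaw err 0.18131319323777007 seg [  0.  116.9 157.5 267.6 317.8 399.8] F [ 0.3 -0.8 -3.7] T [-0.01  0.04  0.  ]
106.0 [630.7  75.5] [ 0.012 -0.395  0.004]
109.5 [631.2  72. ] [ 0.026 -0.745  0.015]
113.5 [631.7  68. ] [ 0.041 -1.145  0.043]
117.0 [632.2  64.6] [ 0.055 -1.495  0.08 ]
121.0 [632.5  60.6] [ 0.092 -1.888  0.139]
125.0 [632.4  56.7] [ 0.167 -2.274  0.214]
128.5 [632.   53.3] [ 0.263 -2.603  0.292]
132.5 [631.3  49.4] [ 0.397 -2.971  0.392]
136.0 [630.4  46.1] [ 0.541 -3.281  0.48 ]
140.0 [629.   42.5] [ 0.739 -3.618  0.58 ]
```

Emit:
{"api": "servo_tool", "payload": {"deltas": [{"fingers":-0.63,"tx":0.01,"ty":-0.4,"tz":0,"yaw":0.0},{"fingers":-0.63,"tx":0.03,"ty":-0.75,"tz":0,"yaw":0.015},{"fingers":-0.63,"tx":0.04,"ty":-1.15,"tz":0,"yaw":0.04},{"fingers":-0.63,"tx":0.055,"ty":-1.5,"tz":0,"yaw":0.08},{"fingers":-0.63,"tx":0.09,"ty":-1.89,"tz":0,"yaw":0.14},{"fingers":-0.63,"tx":0.165,"ty":-2.27,"tz":0,"yaw":0.21}], "squeeze": 5}}

```text
time_s: 8.0
tool_pos: [632.3, 57.3, 188.4]
tool_rot: [180.0, -0.0, 177.6]
wrist_force: [0.4, 1.7, -1.8]
finger_gap: 16.0
grip_force: 4.1
```

```bash
python3 rows.py 150 8
```

```text
now s 124.5 lateral -0.1673178523027507 yaw err -0.5721816092793688 seg [  0.  116.9 157.5 267.6 317.8 399.8] F [ 0.4  1.7 -1.8] T [ 0.18  0.16 -0.01]
127.5 [632.1  54.3] [-0.001 -0.302  0.055]
131.0 [631.6  50.9] [ 0.038 -0.642  0.141]
134.0 [631.  48.] [ 0.091 -0.931  0.216]
137.0 [630.1  45.2] [ 0.164 -1.214  0.291]
140.5 [628.8  42. ] [ 0.277 -1.537  0.379]
143.5 [627.5  39.4] [ 0.395 -1.806  0.454]
147.0 [625.8  36.4] [ 0.553 -2.109  0.54 ]
150.0 [624.2  34. ] [ 0.705 -2.362  0.605]
```

Emit:
{"api": "servo_tool", "payload": {"deltas": [{"fingers":-0.63,"tx":0.0,"ty":-0.28,"tz":0,"yaw":0.055},{"fingers":-0.63,"tx":0.04,"ty":-0.6,"tz":0,"yaw":0.14},{"fingers":-0.63,"tx":0.09,"ty":-0.9,"tz":0,"yaw":0.215},{"fingers":-0.63,"tx":0.165,"ty":-1.2,"tz":0,"yaw":0.29},{"fingers":-0.63,"tx":0.28,"ty":-1.52,"tz":0,"yaw":0.38}], "squeeze": 5}}

```text
time_s: 8.62
tool_pos: [629.0, 42.4, 188.6]
tool_rot: [180.0, -0.0, 155.8]
wrist_force: [0.4, 1.3, -2.0]
finger_gap: 15.8
grip_force: 4.2
```

```bash
python3 rows.py 168 8
```

```text
now s 140.0 lateral -0.0034725901080230243 yaw err -0.8144981106114528 seg [  0.  116.9 157.5 267.6 317.8 399.8] F [ 0.4  1.3 -2. ] T [ 0.29  0.05 -0.09]
143.5 [627.5  39.4] [ 0.01  -0.333  0.073]
147.0 [625.8  36.4] [ 0.043 -0.674  0.159]
150.5 [623.9  33.6] [ 0.101 -1.013  0.234]
154.0 [621.8  30.9] [ 0.187 -1.346  0.297]
157.5 [619.4  28.4] [ 0.303 -1.672  0.347]
161.0 [616.8  26. ] [ 0.436 -1.996  0.384]
164.5 [614.3  23.6] [ 0.568 -2.32   0.409]
168.0 [611.8  21.2] [ 0.7   -2.645  0.422]
```

Emit:
{"api": "servo_tool", "payload": {"deltas": [{"fingers":-0.63,"tx":0.01,"ty":-0.33,"tz":0,"yaw":0.08},{"fingers":-0.63,"tx":0.045,"ty":-0.67,"tz":0,"yaw":0.165},{"fingers":-0.63,"tx":0.1,"ty":-1.01,"tz":0,"yaw":0.24},{"fingers":-0.63,"tx":0.19,"ty":-1.35,"tz":0,"yaw":0.305},{"fingers":-0.63,"tx":0.305,"ty":-1.67,"tz":0,"yaw":0.355}], "squeeze": 5}}

```text
time_s: 9.25
tool_pos: [619.5, 28.3, 188.6]
tool_rot: [180.0, -0.0, 135.5]
wrist_force: [-0.2, 0.8, -2.7]
finger_gap: 15.9
grip_force: 4.1
```

```bash
python3 rows.py 180 6;  python3 - <<'E'
from fit import *
import cfg
c=cams.camera("wrist"); im=c["color"]
s,p,h,seg=path(*cfg.R)
w=centers(c,im,p,h)
for i in range(0,len(s),16):
    if np.isfinite(w[i]): print(s[i],p[i].round(1),h[i].round(1),w[i])
ii=im.copy()
for q in proj(c,np.c_[p,np.full(len(p),140)])[::8]:
    if abs(q).max()<2000: cv2.circle(ii,tuple(int(v) for v in np.round(q)),1,(0,255,0),-1)
cv2.imwrite("pics/w4.png",cv2.resize(ii,(800,600),interpolation=cv2.INTER_CUBIC))
E
```

```text
now s 157.5 lateral 0.13212536904095 yaw err -0.41238947403826387 seg [  0.  116.9 157.5 267.6 317.8 399.8] F [-0.2  0.8 -2.7] T [0.21 0.01 0.02]
161.0 [616.8  26. ] [ 0.025 -0.348  0.03 ]
165.0 [613.9  23.2] [ 0.038 -0.748  0.058]
168.5 [611.4  20.8] [ 0.049 -1.098  0.069]
172.5 [608.4  18.1] [ 0.072 -1.498  0.069]
176.0 [605.8  15.8] [ 0.096 -1.847  0.069]
180.0 [602.8  13.2] [ 0.124 -2.246  0.069]
8.0 [614.4 172.1] -80.4 1.5
16.0 [615.8 164.2] -80.4 1.5
24.0 [617.1 156.3] -80.4 1.25
32.0 [618.4 148.4] -80.4 1.5
40.0 [619.8 140.6] -80.4 1.5
48.0 [621.1 132.7] -80.4 1.5
56.0 [622.4 124.8] -80.4 1.5
64.0 [623.8 116.9] -80.4 1.5
72.0 [625.1 109. ] -80.4 1.75
80.0 [626.4 101.1] -80.4 1.75
88.0 [627.8  93.2] -80.4 1.75
96.0 [629.1  85.3] -80.4 1.75
104.0 [630.4  77.5] -80.4 2.0
112.0 [631.8  69.6] -80.4 1.75
120.0 [633.   61.7] -84.8 1.5
128.0 [632.9  53.7] -96.2 1.0
136.0 [631.3  45.9] -107.7 0.5
144.0 [628.1  38.5] -119.2 0.0
168.0 [611.8  21.1] -138.5 4.75
176.0 [605.8  15.8] -138.5 -0.5
184.0 [599.8  10.5] -138.5 -0.5
192.0 [593.8   5.2] -138.5 -0.5
200.0 [ 5.878e+02 -1.000e-01] -138.5 -0.25
208.0 [581.8  -5.4] -138.5 -0.25
216.0 [575.9 -10.7] -138.5 -0.5
224.0 [569.9 -16. ] -138.5 -0.5
232.0 [563.9 -21.3] -138.5 -4.5
240.0 [557.9 -26.6] -138.5 -0.75
248.0 [551.9 -31.9] -138.5 -0.25
256.0 [545.9 -37.2] -138.5 -1.0
264.0 [539.9 -42.5] -138.5 -0.25
272.0 [534.1 -48. ] -132.2 -0.75
280.0 [529.3 -54.4] -120.7 -1.25
288.0 [526.  -61.6] -109.2 -2.0
296.0 [524.1 -69.4] -97.8 -2.0
```

Emit:
{"api": "servo_tool", "payload": {"deltas": [{"fingers":-0.63,"tx":0.02,"ty":-0.4,"tz":0,"yaw":0.03},{"fingers":-0.63,"tx":0.04,"ty":-0.8,"tz":0,"yaw":0.06},{"fingers":-0.63,"tx":0.06,"ty":-1.25,"tz":0,"yaw":0.07},{"fingers":-0.63,"tx":0.09,"ty":-1.75,"tz":0,"yaw":0.07},{"fingers":-0.63,"tx":0.125,"ty":-2.25,"tz":0,"yaw":0.07},{"fingers":-0.63,"tx":0.16,"ty":-2.75,"tz":0,"yaw":0.07},{"fingers":-0.63,"tx":0.195,"ty":-3.25,"tz":0,"yaw":0.07},{"fingers":-0.63,"tx":0.23,"ty":-3.75,"tz":0,"yaw":0.07}], "squeeze": 5}}

```text
time_s: 10.3
tool_pos: [591.2, 2.7, 188.3]
tool_rot: [-180.0, 0.0, 131.7]
wrist_force: [0.1, 1.2, -2.6]
finger_gap: 15.9
grip_force: 4.0
```

```bash
python3 rows.py 235 8
```

```text
now s 195.5 lateral 0.1710721665769779 yaw err 0.15568283773177427 seg [  0.  116.9 157.5 267.6 317.8 399.8] F [ 0.1  1.2 -2.6] T [ 0.1  -0.01 -0.01]
200.5 [ 5.875e+02 -4.000e-01] [ 0.018 -0.489  0.003]
205.5 [583.7  -3.7] [ 0.02  -0.989  0.003]
210.5 [580.   -7.1] [ 0.021 -1.489  0.003]
215.0 [576.6 -10. ] [ 0.022 -1.939  0.003]
220.0 [572.9 -13.3] [ 0.024 -2.439  0.003]
225.0 [569.1 -16.7] [ 0.025 -2.939  0.003]
230.0 [565.4 -20. ] [ 2.600e-02 -3.439e+00  3.000e-03]
235.0 [561.6 -23.3] [ 2.800e-02 -3.939e+00  3.000e-03]
```

Emit:
{"api": "servo_tool", "payload": {"deltas": [{"fingers":-0.63,"tx":0.02,"ty":-0.5,"tz":0,"yaw":0},{"fingers":-0.63,"tx":0.02,"ty":-1.0,"tz":0,"yaw":0},{"fingers":-0.63,"tx":0.02,"ty":-1.5,"tz":0,"yaw":0},{"fingers":-0.63,"tx":0.02,"ty":-2.0,"tz":0,"yaw":0},{"fingers":-0.63,"tx":0.02,"ty":-2.5,"tz":0,"yaw":0},{"fingers":-0.63,"tx":0.03,"ty":-3.0,"tz":0,"yaw":0},{"fingers":-0.63,"tx":0.03,"ty":-3.5,"tz":0,"yaw":0},{"fingers":-0.63,"tx":0.03,"ty":-4.0,"tz":0,"yaw":0}], "squeeze": 5}}

```text
time_s: 11.3
tool_pos: [561.2, -23.6, 188.3]
tool_rot: [-180.0, -0.0, 131.7]
wrist_force: [-0.4, 0.3, -3.8]
finger_gap: 15.4
grip_force: 3.9
```

```bash
cat > look.py <<'E'
from fit import *
import cfg,sys
c=cams.camera("wrist"); im=c["color"]
s,p,h,seg=path(*cfg.R)
w=centers(c,im,p,h)
for i in range(0,len(s),16):
    if np.isfinite(w[i]): print(s[i],p[i].round(1),h[i].round(1),w[i])
ii=im.copy()
for q in proj(c,np.c_[p,np.full(len(p),140)])[::8]:
    if abs(q).max()<2000: cv2.circle(ii,tuple(int(v) for v in np.round(q)),1,(0,255,0),-1)
cv2.imwrite(sys.argv[1],cv2.resize(ii,(800,600),interpolation=cv2.INTER_CUBIC))
E
python3 rows.py 265 6; python3 look.py pics/w5.png
```

```text
now s 235.5 lateral -0.06498830333843769 yaw err 0.15611427769192687 seg [  0.  116.9 157.5 267.6 317.8 399.8] F [-0.4  0.3 -3.8] T [-0.01 -0.01  0.06]
240.5 [557.5 -26.9] [-0.005 -0.495  0.003]
245.5 [553.8 -30.2] [-0.004 -0.995  0.003]
250.0 [550.4 -33.2] [-0.003 -1.445  0.003]
255.0 [546.6 -36.5] [-1.000e-03 -1.945e+00  3.000e-03]
260.0 [543. -40.] [-0.017 -2.445 -0.008]
265.0 [539.4 -43.4] [-0.034 -2.945 -0.045]
80.0 [626.4 101.1] -80.4 0.0
88.0 [627.8  93.2] -80.4 0.25
96.0 [629.1  85.3] -80.4 0.25
104.0 [630.4  77.5] -80.4 0.25
112.0 [631.8  69.6] -80.4 0.5
120.0 [633.   61.7] -84.8 0.25
128.0 [632.9  53.7] -96.2 -0.25
136.0 [631.3  45.9] -107.7 -0.5
144.0 [628.1  38.5] -119.2 -0.5
152.0 [623.5  32. ] -130.6 -0.75
160.0 [617.8  26.4] -138.5 -0.5
168.0 [611.8  21.1] -138.5 -0.5
176.0 [605.8  15.8] -138.5 -0.5
184.0 [599.8  10.5] -138.5 -0.5
192.0 [593.8   5.2] -138.5 -0.25
200.0 [ 5.878e+02 -1.000e-01] -138.5 0.0
208.0 [581.8  -5.4] -138.5 -0.25
216.0 [575.9 -10.7] -138.5 -0.25
248.0 [551.9 -31.9] -138.5 -0.5
256.0 [545.9 -37.2] -138.5 -0.5
264.0 [539.9 -42.5] -138.5 0.25
272.0 [534.1 -48. ] -132.2 -0.25
280.0 [529.3 -54.4] -120.7 -1.25
296.0 [524.1 -69.4] -97.8 5.0
328.0 [ 531.1 -100.1] -66.6 2.0
352.0 [ 540.6 -122.1] -66.6 3.0
360.0 [ 543.8 -129.5] -66.6 1.25
368.0 [ 547.  -136.8] -66.6 -4.0
```

View pics/w5.png

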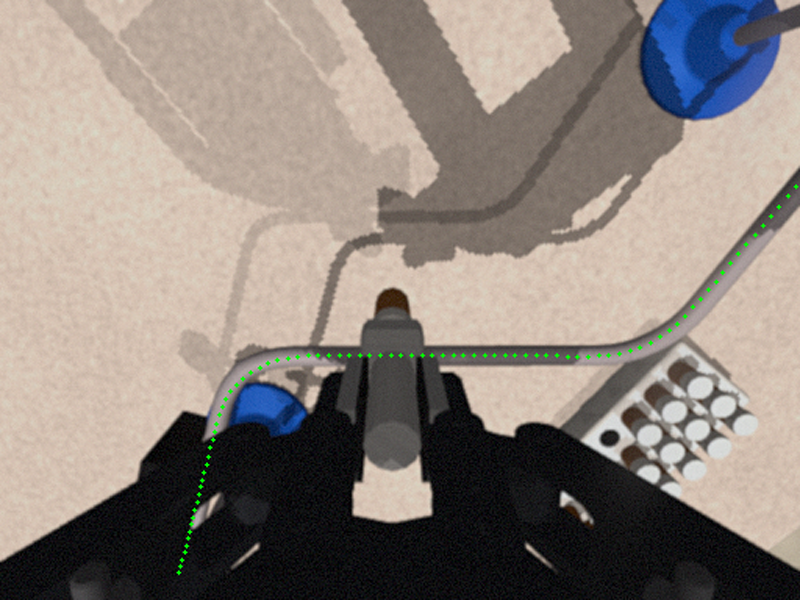

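The ring is on leg 2, midway before bend 2, and the carrier is upright. The rod in bend 2, around (230,390), lies slightly outside my dotted path. I'll check leg 3 against the saved top image.

```bash
sed -i 's/sc\[i\]>6/sc[i]>thr/; s/half=9,z=140./half=9,z=140.,thr=6/' fit.py
python3 - <<'E'
from fit import *
import cfg
ct=cams.camera("top"); s,p,h,seg=path(*cfg.R)
t=centers(ct,np.load("top.npy"),p,h,thr=1.5)
print([(s[i],t[i]) for i in range(80,len(s),12)])
E
```

```text
[(np.float64(40.0), np.float64(2.75)), (np.float64(46.0), np.float64(nan)), (np.float64(52.0), np.float64(nan)), (np.float64(58.0), np.float64(nan)), (np.float64(64.0), np.float64(nan)), (np.float64(70.0), np.float64(nan)), (np.float64(76.0), np.float64(-2.5)), (np.float64(82.0), np.float64(0.0)), (np.float64(88.0), np.float64(1.25)), (np.float64(94.0), np.float64(0.0)), (np.float64(100.0), np.float64(0.75)), (np.float64(106.0), np.float64(0.25)), (np.float64(112.0), np.float64(0.25)), (np.float64(118.0), np.float64(0.25)), (np.float64(124.0), np.float64(0.0)), (np.float64(130.0), np.float64(-0.25)), (np.float64(136.0), np.float64(0.5)), (np.float64(142.0), np.float64(0.5)), (np.float64(148.0), np.float64(0.0)), (np.float64(154.0), np.float64(-0.25)), (np.float64(160.0), np.float64(0.0)), (np.float64(166.0), np.float64(0.25)), (np.float64(172.0), np.float64(1.25)), (np.float64(178.0), np.float64(-0.25)), (np.float64(184.0), np.float64(-0.25)), (np.float64(190.0), np.float64(0.75)), (np.float64(196.0), np.float64(1.25)), (np.float64(202.0), np.float64(0.75)), (np.float64(208.0), np.fl
[... 546 characters left out ...]
4(-5.0)), (np.float64(298.0), np.float64(3.0)), (np.float64(304.0), np.float64(5.0)), (np.float64(310.0), np.float64(4.0)), (np.float64(316.0), np.float64(4.75)), (np.float64(322.0), np.float64(5.0)), (np.float64(328.0), np.float64(5.0)), (np.float64(334.0), np.float64(4.5)), (np.float64(340.0), np.float64(5.0)), (np.float64(346.0), np.float64(5.0)), (np.float64(352.0), np.float64(5.0)), (np.float64(358.0), np.float64(5.0)), (np.float64(364.0), np.float64(5.0)), (np.float64(370.0), np.float64(5.0)), (np.float64(376.0), np.float64(-4.75)), (np.float64(382.0), np.float64(-5.0)), (np.float64(388.0), np.float64(-4.75)), (np.float64(394.0), np.float64(-5.0)), (np.float64(400.0), np.float64(nan))]
```

Run:
```python
from fit import *
import cfg
ct=cams.camera("top"); s,p,h,seg=path(*cfg.R)
g=cv2.cvtColor(np.load("top.npy"),cv2.COLOR_BGR2GRAY).astype(np.float32); t=np.arange(-12,12.1,1.5)
print(t)
for a,b in [(165,185),(225,250),(290,298),(300,308),(310,318),(322,332),(332,342),(342,352),(352,362),(362,372),(372,380)]:
    v=[]
    for i in np.where((s>=a)&(s<b))[0]:
        n=np.array([-np.sin(np.radians(h[i])),np.cos(np.radians(h[i]))])
        q=proj(ct,np.c_[p[i]+t[:,None]*n,np.full(len(t),140)]).astype(np.float32); v.append(cv2.remap(g,q[:,:1],q[:,1:],cv2.INTER_LINEAR)[:,0])
    print(a,np.mean(v,0).round().astype(int))
```

```text
[-12.  -10.5  -9.   -7.5  -6.   -4.5  -3.   -1.5   0.    1.5   3.    4.5
   6.    7.5   9.   10.5  12. ]
165 [105 105 106 107 104  91  75  70  77  83  83  83  89  98 103 104 104]
225 [103 104 104 105 103  94  79  70  74  82  84  83  90 100 105 106 106]
290 [101 103  99  86  75  71  80  84  78  77  82  94 101 102 102 101 102]
300 [103 105 106  95  84  76  80  84  77  68  60  59  62  73  87  99 102]
310 [103 103 103 100  90  81  79  83  84  78  69  65  63  66  79  94 103]
322 [101 103 105 103  96  88  84  87  87  79  69  64  61  65  79  93 103]
332 [92 93 94 91 84 82 87 94 94 86 74 66 62 60 67 82 94]
342 [89 90 89 86 79 75 77 87 90 83 69 57 52 54 59 66 72]
352 [58 57 57 56 56 66 80 91 92 84 70 57 49 51 65 82 97]
362 [45 45 44 45 47 57 74 89 93 83 63 42 31 33 39 45 54]
372 [40 39 39 38 38 47 64 81 89 82 65 49 40 40 40 39 39]
```

```bash
echo 'R=((613.1,180),-80.4,(604.9,15.0),-138.5,(557.9,-164),-66.0)' > cfg.py; python3 rows.py 285 10
```

```text
now s 235.5 lateral -0.0003809389661614785 yaw err 0.13168025837012465 seg [  0.  116.9 157.5 269.3 319.9 398.5] F [-0.1  0.2 -3. ] T [-0.05  0.04  0.05]
240.5 [557.5 -26.9] [ 0.001 -0.505  0.002]
245.5 [553.8 -30.2] [ 0.002 -1.005  0.002]
250.5 [550.  -33.6] [ 0.003 -1.505  0.002]
255.5 [546.3 -36.9] [ 5.000e-03 -2.005e+00  2.000e-03]
260.0 [543.  -39.9] [-5.000e-03 -2.455e+00 -2.000e-03]
265.0 [539.4 -43.4] [-0.023 -2.955 -0.03 ]
270.0 [535.7 -46.8] [-0.041 -3.454 -0.084]
275.0 [532.5 -50.5] [-0.098 -3.943 -0.163]
280.0 [529.7 -54.6] [-0.215 -4.42  -0.268]
285.0 [527.3 -58.8] [-0.378 -4.881 -0.391]
```

Emit:
{"api": "servo_tool", "payload": {"deltas": [{"fingers":-0.63,"tx":0,"ty":-0.5,"tz":0,"yaw":0},{"fingers":-0.63,"tx":0,"ty":-1.0,"tz":0,"yaw":0},{"fingers":-0.63,"tx":0,"ty":-1.5,"tz":0,"yaw":0},{"fingers":-0.63,"tx":0,"ty":-2.0,"tz":0,"yaw":0},{"fingers":-0.63,"tx":-0.01,"ty":-2.45,"tz":0,"yaw":0},{"fingers":-0.63,"tx":-0.02,"ty":-2.85,"tz":0,"yaw":-0.03},{"fingers":-0.63,"tx":-0.035,"ty":-3.2,"tz":0,"yaw":-0.06},{"fingers":-0.63,"tx":-0.06,"ty":-3.55,"tz":0,"yaw":-0.1}], "squeeze": 5}}

```text
time_s: 12.45
tool_pos: [535.1, -47.5, 188.3]
tool_rot: [180.0, -0.0, 137.5]
wrist_force: [0.6, 0.9, -4.2]
finger_gap: 15.7
grip_force: 3.9
```

```bash
python3 rows.py 290 7
```

```text
now s 271.0 lateral 0.0565249976316117 yaw err 0.2947746444456243 seg [  0.  116.9 157.5 269.3 319.9 398.5] F [ 0.6  0.9 -4.2] T [ 0.05  0.01 -0.01]
273.5 [533.4 -49.4] [ 0.004 -0.254 -0.034]
276.5 [531.6 -51.7] [-0.018 -0.548 -0.089]
279.0 [530.2 -53.7] [-0.053 -0.791 -0.142]
282.0 [528.7 -56.2] [-0.114 -1.078 -0.214]
284.5 [527.5 -58.4] [-0.173 -1.315 -0.276]
287.5 [526.3 -61.1] [-0.264 -1.594 -0.351]
290.0 [525.5 -63.4] [-0.355 -1.821 -0.414]
```

Emit:
{"api": "servo_tool", "payload": {"deltas": [{"fingers":-0.63,"tx":0.01,"ty":-0.3,"tz":0,"yaw":-0.04},{"fingers":-0.63,"tx":0.0,"ty":-0.58,"tz":0,"yaw":-0.095},{"fingers":-0.63,"tx":-0.02,"ty":-0.82,"tz":0,"yaw":-0.15},{"fingers":-0.63,"tx":-0.08,"ty":-1.1,"tz":0,"yaw":-0.215},{"fingers":-0.63,"tx":-0.14,"ty":-1.33,"tz":0,"yaw":-0.28}], "squeeze": 5}}

```text
time_s: 13.08
tool_pos: [527.0, -58.0, 188.2]
tool_rot: [180.0, -0.0, 153.6]
wrist_force: [-0.2, 1.4, -3.5]
finger_gap: 15.5
grip_force: 4.0
```

```bash
python3 rows.py 305 8
```

```text
now s 284.5 lateral -0.6330214175707187 yaw err 0.2809932070808827 seg [  0.  116.9 157.5 269.3 319.9 398.5] F [-0.2  1.4 -3.5] T [ 0.19  0.16 -0.02]
287.0 [526.5 -60.6] [-0.07  -0.253 -0.058]
289.5 [525.6 -62.9] [-0.091 -0.496 -0.12 ]
292.0 [524.9 -65.2] [-0.128 -0.738 -0.183]
294.5 [524.3 -67.6] [-0.18  -0.977 -0.245]
297.5 [523.8 -70.5] [-0.262 -1.258 -0.32 ]
300.0 [523.5 -72.9] [-0.346 -1.488 -0.383]
302.5 [523.4 -75.3] [-0.444 -1.711 -0.445]
305.0 [523.4 -77.8] [-0.556 -1.928 -0.508]
```

Emit:
{"api": "servo_tool", "payload": {"deltas": [{"fingers":-0.63,"tx":-0.01,"ty":-0.26,"tz":0,"yaw":-0.06},{"fingers":-0.63,"tx":-0.04,"ty":-0.5,"tz":0,"yaw":-0.12},{"fingers":-0.63,"tx":-0.08,"ty":-0.74,"tz":0,"yaw":-0.185},{"fingers":-0.63,"tx":-0.13,"ty":-0.98,"tz":0,"yaw":-0.245},{"fingers":-0.63,"tx":-0.21,"ty":-1.26,"tz":0,"yaw":-0.32}], "squeeze": 5}}

```text
time_s: 13.7
tool_pos: [523.3, -70.3, 188.2]
tool_rot: [180.0, -0.0, 172.0]
wrist_force: [-1.1, -0.6, -3.4]
finger_gap: 15.8
grip_force: 4.0
```

```bash
python3 rows.py 318 8; python3 look.py pics/w6.png | tail -12
```

```text
now s 297.5 lateral -0.4503453962478091 yaw err 0.006514842063666038 seg [  0.  116.9 157.5 269.3 319.9 398.5] F [-1.1 -0.6 -3.4] T [ 0.17  0.13 -0.  ]
300.0 [523.5 -72.9] [-0.053 -0.254 -0.062]
302.5 [523.4 -75.3] [-0.075 -0.498 -0.125]
305.0 [523.4 -77.8] [-0.113 -0.739 -0.187]
307.5 [523.6 -80.2] [-0.166 -0.977 -0.25 ]
310.5 [523.9 -83.1] [-0.24  -1.262 -0.321]
313.0 [524.4 -85.6] [-0.316 -1.495 -0.373]
315.5 [525.  -87.9] [-0.408 -1.723 -0.418]
318.0 [525.7 -90.3] [-0.514 -1.946 -0.457]
280.0 [529.  -54.1] -123.1 -0.5
304.0 [522.5 -76.8] -88.7 -5.0
312.0 [523.5 -84.8] -77.3 1.25
320.0 [526.  -92.3] -66.0 -0.75
328.0 [529.2 -99.6] -66.0 1.75
336.0 [ 532.5 -106.9] -66.0 2.25
344.0 [ 535.8 -114.3] -66.0 -5.0
352.0 [ 539.  -121.6] -66.0 -4.5
360.0 [ 542.3 -128.9] -66.0 2.25
368.0 [ 545.5 -136.2] -66.0 2.5
376.0 [ 548.8 -143.5] -66.0 2.0
384.0 [ 552.  -150.8] -66.0 2.0
```

View pics/w6.png

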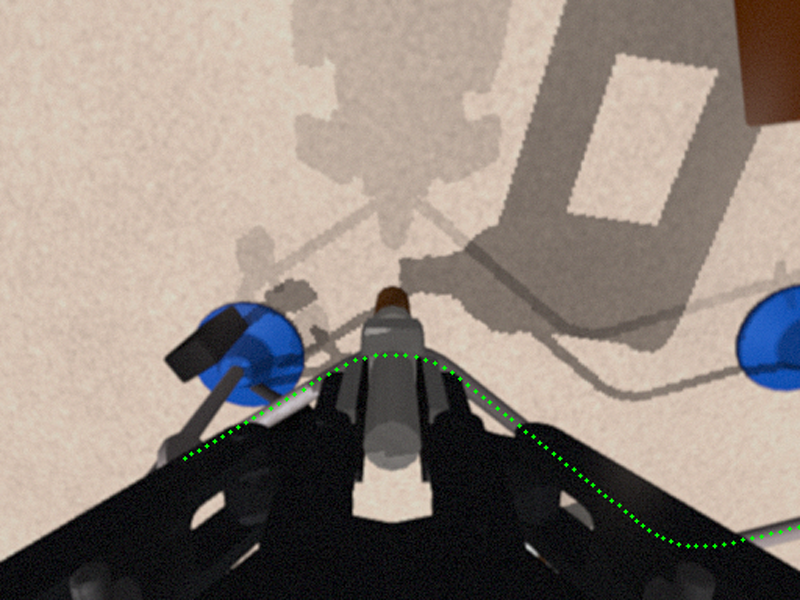

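Bend 2 is half done, with the carrier upright at (392,360). The visible part of leg 3, around (290,408), lies about 2 mm to +x of my dots, and roughly 1.3 mm of that is known camera bias. I'll shift leg 3 by 0.7 mm.

```bash
echo 'R=((613.1,180),-80.4,(604.9,15.0),-138.5,(558.5,-163.7),-66.0)' > cfg.py; python3 rows.py 318 8
```

```text
now s 297.5 lateral -0.9235534859900275 yaw err -0.8402387707400294 seg [  0.  116.9 157.5 268.5 319.2 397.9] F [-1.2  0.6 -2.6] T [0.01 0.16 0.03]
300.0 [524.  -73.1] [-0.103 -0.232 -0.077]
302.5 [523.9 -75.6] [-0.13  -0.475 -0.14 ]
305.0 [524. -78.] [-0.171 -0.716 -0.202]
307.5 [524.2 -80.4] [-0.226 -0.954 -0.264]
310.5 [524.6 -83.4] [-0.303 -1.238 -0.333]
313.0 [525.1 -85.8] [-0.383 -1.47  -0.383]
315.5 [525.7 -88.1] [-0.478 -1.697 -0.427]
318.0 [526.5 -90.5] [-0.587 -1.918 -0.464]
```

Emit:
{"api": "servo_tool", "payload": {"deltas": [{"fingers":-0.63,"tx":-0.04,"ty":-0.24,"tz":0,"yaw":-0.07},{"fingers":-0.63,"tx":-0.075,"ty":-0.48,"tz":0,"yaw":-0.135},{"fingers":-0.63,"tx":-0.12,"ty":-0.72,"tz":0,"yaw":-0.195},{"fingers":-0.63,"tx":-0.18,"ty":-0.95,"tz":0,"yaw":-0.26}], "squeeze": 5}}

```text
time_s: 14.25
tool_pos: [523.9, -80.1, 188.3]
tool_rot: [180.0, -0.0, -173.2]
wrist_force: [0.1, 0.4, -3.5]
finger_gap: 15.9
grip_force: 4.0
```

```bash
python3 rows.py 325 8
```

```text
now s 307.0 lateral -0.22743057813704592 yaw err 0.194421989321512 seg [  0.  116.9 157.5 268.5 319.2 397.9] F [ 0.1  0.4 -3.5] T [-0.05 -0.   -0.02]
309.0 [524.4 -81.9] [-0.02  -0.186 -0.044]
311.5 [524.7 -84.3] [-0.03  -0.431 -0.098]
313.5 [525.2 -86.2] [-0.049 -0.627 -0.137]
316.0 [525.8 -88.6] [-0.086 -0.87  -0.179]
318.0 [526.5 -90.5] [-0.127 -1.063 -0.209]
320.5 [527.4 -92.8] [-0.191 -1.304 -0.24 ]
322.5 [528.1 -94.7] [-0.243 -1.497 -0.26 ]
325.0 [529.1 -97. ] [-0.308 -1.739 -0.28 ]
```

Emit:
{"api": "servo_tool", "payload": {"deltas": [{"fingers":-0.63,"tx":-0.01,"ty":-0.2,"tz":0,"yaw":-0.045},{"fingers":-0.63,"tx":-0.03,"ty":-0.43,"tz":0,"yaw":-0.1},{"fingers":-0.63,"tx":-0.05,"ty":-0.63,"tz":0,"yaw":-0.14},{"fingers":-0.63,"tx":-0.085,"ty":-0.87,"tz":0,"yaw":-0.18},{"fingers":-0.63,"tx":-0.125,"ty":-1.06,"tz":0,"yaw":-0.21},{"fingers":-0.63,"tx":-0.19,"ty":-1.3,"tz":0,"yaw":-0.24}], "squeeze": 5}}

```text
time_s: 15.0
tool_pos: [527.4, -92.8, 188.3]
tool_rot: [-180.0, 0.0, -159.5]
wrist_force: [-0.5, -0.3, -2.8]
finger_gap: 15.6
grip_force: 3.9
```

```bash
python3 rows.py 360 10
```

```text
now s 320.5 lateral 0.01685947458116899 yaw err -0.02972343553437895 seg [  0.  116.9 157.5 268.5 319.2 397.9] F [-0.5 -0.3 -2.8] T [ 0.01 -0.   -0.03]
324.5 [528.9 -96.5] [-0.008 -0.395 -0.037]
328.5 [ 530.4 -100.2] [-0.018 -0.796 -0.057]
332.5 [ 531.9 -103.9] [-0.032 -1.195 -0.061]
336.5 [ 533.5 -107.6] [-0.056 -1.595 -0.061]
340.0 [ 534.9 -110.8] [-0.077 -1.944 -0.061]
344.0 [ 536.6 -114.4] [-0.102 -2.343 -0.061]
348.0 [ 538.2 -118.1] [-0.126 -2.743 -0.061]
352.0 [ 539.8 -121.7] [-0.151 -3.142 -0.061]
356.0 [ 541.4 -125.4] [-0.175 -3.541 -0.061]
360.0 [ 543.1 -129. ] [-0.2   -3.94  -0.061]
```

Emit:
{"api": "servo_tool", "payload": {"deltas": [{"fingers":-0.63,"tx":-0.01,"ty":-0.4,"tz":0,"yaw":-0.04},{"fingers":-0.63,"tx":-0.02,"ty":-0.8,"tz":0,"yaw":-0.06},{"fingers":-0.63,"tx":-0.03,"ty":-1.2,"tz":0,"yaw":-0.06},{"fingers":-0.63,"tx":-0.055,"ty":-1.6,"tz":0,"yaw":-0.06},{"fingers":-0.63,"tx":-0.08,"ty":-1.95,"tz":0,"yaw":-0.06},{"fingers":-0.63,"tx":-0.1,"ty":-2.35,"tz":0,"yaw":-0.06},{"fingers":-0.63,"tx":-0.125,"ty":-2.75,"tz":0,"yaw":-0.06},{"fingers":-0.63,"tx":-0.15,"ty":-3.15,"tz":0,"yaw":-0.06}], "squeeze": 5}}

```text
time_s: 16.0
tool_pos: [539.9, -122.0, 188.3]
tool_rot: [180.0, -0.0, -156.2]
wrist_force: [-0.0, 0.2, -4.2]
finger_gap: 15.9
grip_force: 3.9
```

```bash
python3 rows.py 376 8; python3 look.py pics/w7.png | tail -12
```

```text
now s 352.0 lateral -0.06036217564522612 yaw err -0.15674140951216486 seg [  0.  116.9 157.5 268.5 319.2 397.9] F [-0.   0.2 -4.2] T [ 0.01 -0.01  0.01]
355.0 [ 541.  -124.5] [-0.007 -0.276 -0.003]
358.0 [ 542.3 -127.2] [-0.008 -0.576 -0.003]
361.0 [ 543.5 -130. ] [-0.008 -0.876 -0.003]
364.0 [ 544.7 -132.7] [-0.009 -1.176 -0.003]
367.0 [ 545.9 -135.4] [-0.01  -1.476 -0.003]
370.0 [ 547.1 -138.2] [-0.011 -1.776 -0.003]
373.0 [ 548.4 -140.9] [-0.012 -2.076 -0.003]
376.0 [ 549.6 -143.7] [-0.013 -2.376 -0.003]
304.0 [523.  -77.1] -87.7 -0.5
312.0 [524.1 -85. ] -76.3 0.5
320.0 [526.8 -92.5] -66.0 1.25
328.0 [530.1 -99.8] -66.0 1.25
336.0 [ 533.3 -107.1] -66.0 1.25
344.0 [ 536.6 -114.4] -66.0 3.75
352.0 [ 539.8 -121.7] -66.0 1.75
360.0 [ 543.1 -129. ] -66.0 -1.5
368.0 [ 546.3 -136.4] -66.0 -1.0
376.0 [ 549.6 -143.7] -66.0 -2.25
384.0 [ 552.8 -151. ] -66.0 1.5
392.0 [ 556.1 -158.3] -66.0 -5.0
```

View pics/w7.png

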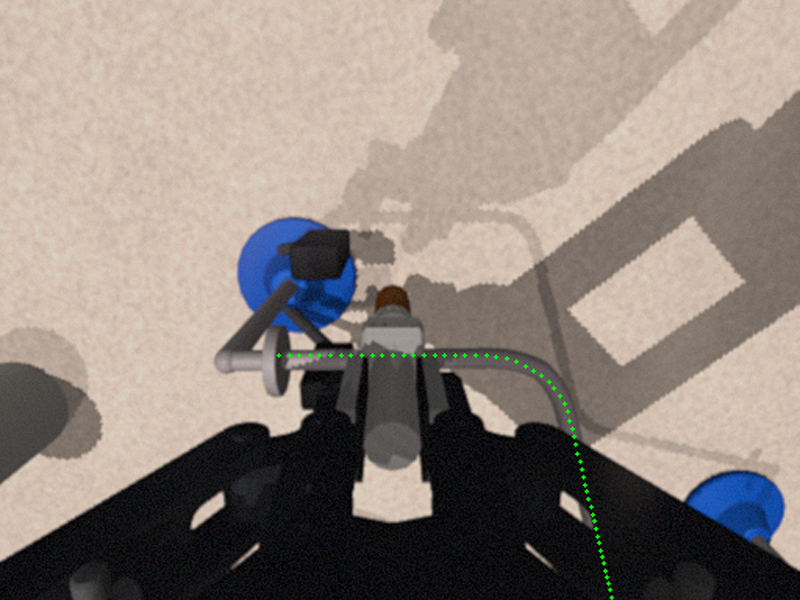

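The ring is on the last leg, centred on the rod. The stop disc's face is at about column 287 and the ring at column 391, so about 30 mm of travel is left. I'll go 25 mm and then feel for contact.

Emit:
{"api": "servo_tool", "payload": {"deltas": [{"fingers":-0.63,"tx":-0.01,"ty":-0.35,"tz":0,"yaw":0},{"fingers":-0.63,"tx":-0.01,"ty":-0.7,"tz":0,"yaw":0},{"fingers":-0.63,"tx":-0.01,"ty":-1.05,"tz":0,"yaw":0},{"fingers":-0.63,"tx":-0.01,"ty":-1.4,"tz":0,"yaw":0},{"fingers":-0.63,"tx":-0.01,"ty":-1.75,"tz":0,"yaw":0},{"fingers":-0.63,"tx":-0.01,"ty":-2.05,"tz":0,"yaw":0},{"fingers":-0.63,"tx":-0.01,"ty":-2.3,"tz":0,"yaw":0},{"fingers":-0.63,"tx":-0.01,"ty":-2.4,"tz":0,"yaw":0}], "squeeze": 5}}

```text
time_s: 17.05
tool_pos: [549.6, -143.8, 188.3]
tool_rot: [180.0, 0.0, -156.2]
wrist_force: [1.0, -0.5, -3.6]
finger_gap: 16.3
grip_force: 3.9
```

Emit:
{"api": "servo_tool", "payload": {"deltas": [{"fingers":-0.63,"tx":0,"ty":-0.05,"tz":0,"yaw":0},{"fingers":-0.63,"tx":0,"ty":-0.1,"tz":0,"yaw":0},{"fingers":-0.63,"tx":0,"ty":-0.15,"tz":0,"yaw":0},{"fingers":-0.63,"tx":0,"ty":-0.2,"tz":0,"yaw":0},{"fingers":-0.63,"tx":0,"ty":-0.2,"tz":0,"yaw":0}], "squeeze": 5}}

```text
time_s: 17.68
tool_pos: [550.4, -145.5, 188.3]
tool_rot: [-180.0, 0.0, -156.2]
wrist_force: [0.1, 0.8, -3.7]
finger_gap: 15.8
grip_force: 3.9
```

```bash
python3 rows.py 385 1
```

```text
now s 378.0 lateral -0.01227604751481609 yaw err -0.152948459267634 seg [  0.  116.9 157.5 268.5 319.2 397.9] F [ 0.1  0.8 -3.7] T [-0.03 -0.01 -0.02]
385.0 [ 553.2 -151.9] [-0.003 -0.7   -0.003]
```

Emit:
{"api": "servo_tool", "payload": {"deltas": [{"fingers":-0.63,"tx":0,"ty":-0.05,"tz":0,"yaw":0},{"fingers":-0.63,"tx":0,"ty":-0.1,"tz":0,"yaw":0},{"fingers":-0.63,"tx":0,"ty":-0.15,"tz":0,"yaw":0},{"fingers":-0.63,"tx":0,"ty":-0.2,"tz":0,"yaw":0},{"fingers":-0.63,"tx":0,"ty":-0.25,"tz":0,"yaw":0},{"fingers":-0.63,"tx":0,"ty":-0.25,"tz":0,"yaw":0}], "squeeze": 5}}

```text
time_s: 18.42
tool_pos: [551.4, -147.8, 188.3]
tool_rot: [180.0, 0.0, -156.2]
wrist_force: [0.2, -0.3, -3.1]
finger_gap: 15.7
grip_force: 3.9
```

Emit:
{"api": "servo_tool", "payload": {"deltas": [{"fingers":-0.63,"tx":0,"ty":-0.05,"tz":0,"yaw":0},{"fingers":-0.63,"tx":0,"ty":-0.1,"tz":0,"yaw":0},{"fingers":-0.63,"tx":0,"ty":-0.1,"tz":0,"yaw":0}], "squeeze": 5}}

```text
time_s: 18.8
tool_pos: [551.8, -148.7, 188.3]
tool_rot: [-180.0, 0.0, -156.2]
wrist_force: [0.3, 0.3, -3.6]
finger_gap: 15.8
grip_force: 3.9
```

Emit:
{"api": "servo_tool", "payload": {"deltas": [{"fingers":-0.63,"tx":0,"ty":-0.05,"tz":0,"yaw":0},{"fingers":-0.63,"tx":0,"ty":-0.1,"tz":0,"yaw":0},{"fingers":-0.63,"tx":0,"ty":-0.1,"tz":0,"yaw":0}], "squeeze": 5}}

```text
time_s: 19.18
tool_pos: [552.1, -149.4, 188.3]
tool_rot: [180.0, -0.0, -156.2]
wrist_force: [-0.2, 1.1, -3.3]
finger_gap: 16.2
grip_force: 4.1
```

Emit:
{"api": "servo_tool", "payload": {"deltas": [{"fingers":-0.63,"tx":0,"ty":-0.05,"tz":0,"yaw":0},{"fingers":-0.63,"tx":0,"ty":-0.1,"tz":0,"yaw":0},{"fingers":-0.63,"tx":0,"ty":-0.1,"tz":0,"yaw":0}], "squeeze": 5}}

```text
time_s: 19.55
tool_pos: [552.3, -149.9, 188.3]
tool_rot: [179.9, -0.0, -156.1]
wrist_force: [-3.4, 4.1, -0.5]
finger_gap: 15.7
grip_force: 6.2
```

```bash
python3 rows.py 385 1
```

```text
now s 383.0 lateral -0.0843470934186843 yaw err -0.14198515751186847 seg [  0.  116.9 157.5 268.5 319.2 397.9] F [-3.4  4.1 -0.5] T [0.78 0.6  0.  ]
385.0 [ 553.2 -151.9] [-0.009 -0.224 -0.002]
```

Contact shows as about 5 N of push-back at the predicted place. I'll ease off, open and lift clear.

Emit:
{"api": "servo_tool", "payload": {"deltas": [{"fingers":-0.63,"tx":0,"ty":0.05,"tz":0.03,"yaw":0},{"fingers":-0.63,"tx":0,"ty":0.05,"tz":0.06,"yaw":0},{"fingers":-0.63,"tx":0,"ty":0.05,"tz":0.06,"yaw":0}], "squeeze": 5}}

```text
time_s: 19.92
tool_pos: [552.3, -149.8, 187.7]
tool_rot: [180.0, -0.0, -156.2]
wrist_force: [-3.5, 4.6, 0.5]
finger_gap: 16.2
grip_force: 6.0
```

Emit:
{"api": "servo_tool", "payload": {"deltas": [{"fingers":-0.6,"tx":0,"ty":0,"tz":0,"yaw":0},{"fingers":-0.57,"tx":0,"ty":0,"tz":0,"yaw":0},{"fingers":-0.5,"tx":0,"ty":0,"tz":0,"yaw":0},{"fingers":-0.3,"tx":0,"ty":0,"tz":0,"yaw":0},{"fingers":0,"tx":0,"ty":0,"tz":0,"yaw":0},{"fingers":0.2,"tx":0,"ty":0,"tz":0,"yaw":0}], "squeeze": 5}}

```text
time_s: 20.68
tool_pos: [552.5, -150.1, 187.8]
tool_rot: [-180.0, 0.0, -156.2]
wrist_force: [0.7, -0.4, -1.4]
finger_gap: 51.1
grip_force: 0.0
```

Emit:
{"api": "servo_tool", "payload": {"deltas": [{"fingers":0.2,"tx":0,"ty":0,"tz":-1,"yaw":0},{"fingers":0.2,"tx":0,"ty":0,"tz":-2.5,"yaw":0},{"fingers":0.2,"tx":0,"ty":0,"tz":-4.5,"yaw":0},{"fingers":0.2,"tx":0,"ty":0,"tz":-6.5,"yaw":0},{"fingers":0.2,"tx":0,"ty":0,"tz":-8,"yaw":0},{"fingers":0.2,"tx":0,"ty":0,"tz":-8,"yaw":0}], "squeeze": 5}}

```text
time_s: 21.42
tool_pos: [553.3, -150.4, 269.9]
tool_rot: [-179.9, 0.1, -156.2]
wrist_force: [-0.6, 0.4, 0.2]
finger_gap: 51.0
grip_force: 0.0
```

```bash
python3 s.py
python3 - <<'E'
from plan import *
c=cams.camera("wrist"); cv2.imwrite("pics/w8.png",cv2.resize(c["color"],(800,600),interpolation=cv2.INTER_CUBIC))
E
```

```text
time_s 21.425
tool_pos [ 553.274 -150.397  269.877]
tool_rot [-1.79852e+02  1.41000e-01 -1.56152e+02]
wrist_force [-0.578  0.438  0.178]
torque [-0.037  0.024 -0.013]
finger_gap 51.023
grip_force 0.0
```

View pics/w8.png

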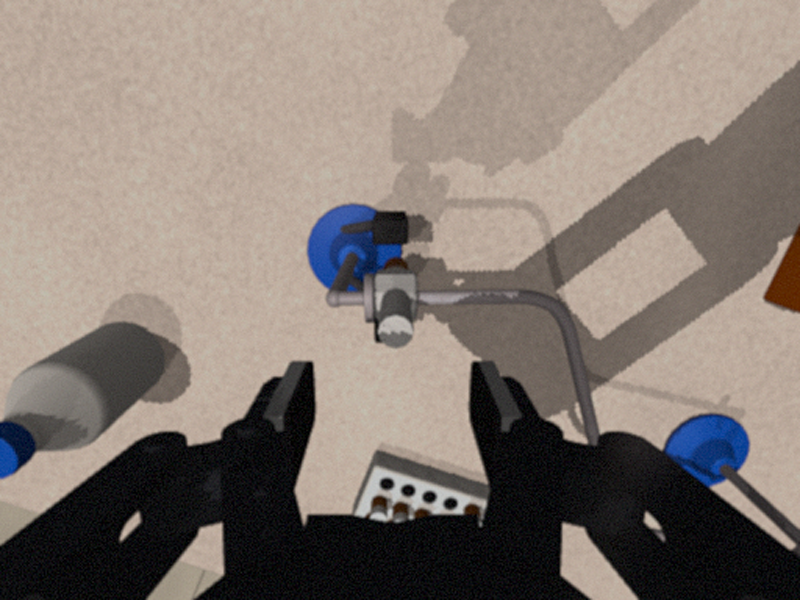

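The carrier hangs upright and released. Its ring at about (395,290) sits directly against the stop disc at (370,297), and the fingers are clear of everything. I'll hand it in.

```bash
python3 -c "
from bench import order; print(order.finish_job())"
```

```text
the job is handed in; nothing more can be done
None
```

The carrier is round both bends and released, hanging upright with its ring against the stop disc (about 5 N at contact, by the wrist force); the job is handed in at about 21 s, and no verdict was returned.

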